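Load the ball cooler, close it with both lids, lift the outer lid alone

TASK

Fill the cooler: put one steel grinding ball from the rack into each of its empty wells. Then pick up the two nested lids together (the inner lid's steel post carries both), set them down on the cooler, not dropped, until the inner lid is fully seated in its mouth, and let go. Finally grip the neck of the outer lid, lift that lid alone about 10 cm straight up and finish holding it there, level and still, with the clear inner lid left seated and undisturbed so that the full wells can be checked through it; leave everything else on the bench alone.

Things in the scene. Friction and masses are not known exactly. Their poses are not given: they have to be found in the camera images.
- cooler: ball cooler, fixed: round white tub, 168 mm outside diameter, 80 mm high, mouth 136 mm wide, small grips low on its outside. Inside, 13 mm below the rim, is the flat top of an aluminium block, 94 x 64 mm (x, y), with 2 rows of 3 round wells, 24 mm wide, 18 mm deep, 30 mm apart both ways. Origin: centre of underside; z up, x along the rows; any yaw. 3 wells hold a ball, 3 are empty
- well0 (a point): where the centre of a ball lies when it rests in the middle of well 0 of the cooler (10 mm above the well's floor, 8 mm below the block's top, 21 mm below the cooler's rim); holds a ball at the start
- well1 (a point): where the centre of a ball lies when it rests in the middle of well 1 of the cooler (10 mm above the well's floor, 8 mm below the block's top, 21 mm below the cooler's rim); holds a ball at the start
- well2 (a point): where the centre of a ball lies when it rests in the middle of well 2 of the cooler (10 mm above the well's floor, 8 mm below the block's top, 21 mm below the cooler's rim); empty at the start
- well3 (a point): where the centre of a ball lies when it rests in the middle of well 3 of the cooler (10 mm above the well's floor, 8 mm below the block's top, 21 mm below the cooler's rim); empty at the start
- well4 (a point): where the centre of a ball lies when it rests in the middle of well 4 of the cooler (10 mm above the well's floor, 8 mm below the block's top, 21 mm below the cooler's rim); empty at the start
- well5 (a point): where the centre of a ball lies when it rests in the middle of well 5 of the cooler (10 mm above the well's floor, 8 mm below the block's top, 21 mm below the cooler's rim); holds a ball at the start
- ball_a_center (a point): centre of a polished steel grinding ball, 20 mm in diameter, 33 g; at the start it stands in a dimple of the rack, its centre 19 mm above the bench
- ball_b_center (a point): centre of a polished steel grinding ball, 20 mm in diameter, 33 g; at the start it stands in a dimple of the rack, its centre 19 mm above the bench
- ball_c_center (a point): centre of a polished steel grinding ball, 20 mm in diameter, 33 g; at the start it stands in a dimple of the rack, its centre 19 mm above the bench
- ball_d_center (a point): centre of a polished steel grinding ball, 20 mm in diameter, 33 g; at the start it lies in a well of the cooler, where it belongs
- ball_e_center (a point): centre of a polished steel grinding ball, 20 mm in diameter, 33 g; at the start it lies in a well of the cooler, where it belongs
- ball_f_center (a point): centre of a polished steel grinding ball, 20 mm in diameter, 33 g; at the start it lies in a well of the cooler, where it belongs
- rack: ball rack, fixed: a grey bar 190 x 36 mm (its x and y), 14 mm high, with five dimples in a row along x, 36 mm apart; the first, third and fifth hold a ball, whose centre stands 5 mm above the rack's top. Origin: centre of the underside. Rack and lids stand left and right of the cooler, either way round
- inner_lid: inner lid, 0.2 to 0.33 kg: clear disc 152 mm wide, 4 mm thick; under it a plug (128 mm wide, 8 mm deep, tapering to 122 mm) that fits the cooler's mouth; in its middle a steel post, 16 mm in diameter. Origin: centre of the plug's underside; z up: disc at 8 to 12 mm, post to 78 mm. Starts on the bench under the outer lid; seated, its disc lies on the cooler's rim, origin 72 mm above the bench
- post_top (a point): centre of the top of the inner lid's steel post, 78 mm above the lid's origin. With the outer lid nested, the post stands 24 mm out of the neck: gripped there, it carries both lids
- outer_lid: outer lid, 0.2 to 0.33 kg: grey cover 190 mm wide, plate 18 mm thick, 10 mm skirt below its edge (182 mm wide inside), in its middle a round neck, 44 mm wide, with a 21 mm bore for the post. Origin: centre of the plate's underside; z up: skirt to -10, plate top 18, neck 18 to 42 mm. Nested, it lies loose on the inner disc, origin 12 mm above inner lid's; the post then ends 48 mm above its plate
- neck_top (a point): centre of the top of the outer lid's neck, 42 mm above the outer lid's origin; the neck may be gripped anywhere over its 24 mm
- tape_roll: bystander: a roll of paper tape lying flat, 62 mm in diameter, 24 mm high
- specimen_pot: bystander: a small specimen pot, 48 mm in diameter, 55 mm high
- cassettes: bystander: a stack of three white embedding cassettes, 40 x 28 x 19 mm
- blade_box: bystander: a flat grey blade dispenser, 88 x 26 x 18 mm
- stain_jar: bystander: a glass staining jar with a white cap, 64 mm in diameter at its foot, 94 mm high
- forceps: bystander: steel forceps lying flat, 130 mm long

How it is judged:
By the outcome, as a careful person would: the job done as asked, in the order asked, and still so for the second after the job is handed in, while the arm keeps its last pose, push and grip.
It also fails if it takes over 72 s, if anything falls off the work surface, if the arm or the gripper's body presses on something with over 40 N, if the wrist force passes 120 N, or if a joint passes its speed limit or range.

ROBOT

A 6-joint arm with a two-finger parallel gripper is mounted at the origin on the work surface. World frame = base frame: x ahead of the robot, y to its left, z up, the work surface at z = 0. Lengths are in m, angles in rad, forces in N, time in s.
With the tool pointing down it reaches from about 0.375 to 0.9 m from the base axis. Payload 3.1 kg.
Tool frame: the origin (TCP) lies on the front face of the gripper's body, between the roots of the fingers; the fingertips stand 70 mm ahead of it and the grasp point (between the pads) lies 51 mm ahead of it; z points along the fingers, y is the line along which they close (so a half turn about z gives the same grasp; the last joint's range is limited). The gripper opens to 87 mm and grips with 3 to 60 N. Pads are 19 mm wide; open, the fingers measure 117 mm over their backs; the gripper's body (75 mm by 190 mm) begins 51 mm behind the grasp point.
Start: joints at [-1.528, 0.527, 1.433, -0, 1.181, -0.178], TCP at [0.138, -0.61, 0.292] pointing down, gripper open.
Joint ranges: [-3.08, 3.08], [-0.75, 2.2], [0.22, 2.44], [-1.43, 4.57], [0, 2.65], [-2.85, 2.85]. Speed limits (rad/s): [2.79, 2.79, 3.14, 3.14, 3.14, 3.14].

INTERFACE

Orientations are given as a unit quaternion [x, y, z, w].
In Python, from rig import robot, cams, ticket gives the robot as it stands. The module is installed in compiled form; this text tells all that it offers.
- The arm moves only by the shell command python3 -m crank 'ROWS' [FORCE]. ROWS is JSON, a list of rows, each a list of 7 numbers: the shift along the tool's x, y, z in cm, then the turn, a rotation vector about the tool's x, y, z in rad, then the closure, from 0 (fully open) to 1 (shut). A call has 1 to 5 rows; each row shifts and turns the commanded pose from where the row before left it, along the tool's axes as they then stand; what a row does not reach is not made up. A row lasts 1/8 s, in which the tool goes at most 62.5 mm and 10.7 degrees, less where a joint would pass 70% of its speed; a pose out of reach is approached as far as the arm can. A call is refused whole if a number of a shift passes 6.25 or a number of a turn 0.188, either way. A call with a gripper value outside its range is refused whole. The fingers move at their own pace and stop on an object; FORCE is the grip in N (left out, the last holds). Time passes only in rows, so rows that do not move let the fingers close. It gives the time, the measured TCP pose, the force, the opening and the grip force at its end, in the units of the state.
- robot.get_obs(): the state, without advancing time (a new reading comes with each control period).
- cams.camera(name): name is "scene" or "top" or "wrist"; returns the picture (420x560x3 uint8, red, green, blue); there is no depth.
- cams.camera_info(name): a dict with "intrinsics" (3x3 intrinsics, pixels), "pose" (4x4, takes a point from camera to world coordinates). Camera axes: x right, y down, z forward; pixel columns grow to the right and rows downward; lengths in m; the calibration is good to about 2 mm. A picture is of the moment at which its call begins: read the wrist's pose just before it. camera_info takes no time and is no camera call; for the wrist camera it gives the pose at the moment of the call.
- ticket.hand_in(): hands the job in; it is judged then, once.
The state is a dict: "time": time; "q": joint angles; "joint_velocities": joint speeds; "joint_torque": joint torques, N m; "position": TCP position; "tool_rot": TCP orientation; "ft_force": force on the tool from outside, world axes, zero at the start; "moment": the same for the moment, N m; "grip_width": finger opening in m; "grip_force": force on a finger pad.
Only numpy, scipy, OpenCV 4.12 (cv2) and the standard library are available. Lean on these libraries where they do the work, as an engineer would, in place of code of your own. Each camera call takes 0.05 s, during which the arm holds its last target. There are 200 camera calls.

## Working session

There is one attempt and no reset: what is moved stays moved. The work goes in short steps, Python scripts to look and compute and a shell command to move; the robot and the scene stay as the last step left them, time stands still between calls to the robot, and variables do not carry over. Pictures are saved under pics/ and viewed, at most 10 in all, crops included, and the job is handed in when it is done.

```bash
mkdir -p pics; ls; python3 - <<'E'
from rig import robot,cams,ticket
import cv2,numpy as np
np.set_printoptions(precision=4,suppress=True)
o=robot.get_obs(); print(o)
for n in("scene","top","wrist"):
    i=cams.camera_info(n); print(n,np.array(i["intrinsics"]),np.array(i["pose"]))
    cv2.imwrite(f"pics/{n}0.png",cams.camera(n)[:,:,::-1])
E
```

```text
pics
{'time': 0.0, 'q': array([-1.5275,  0.5284,  1.4339, -0.    ,  1.1814, -0.1785]), 'joint_velocities': array([-0.0007, -0.0015, -0.0004,  0.0001, -0.0015, -0.    ]), 'joint_torque': array([ -0.0021, -44.0051, -17.6591,   0.0634,   0.0583,  -0.0002]), 'position': array([ 0.1375, -0.6091,  0.2913]), 'tool_rot': array([ 0.9939,  0.1107,  0.0001, -0.0011]), 'ft_force': array([-0.1046,  0.5859, -0.742 ]), 'moment': array([0.0324, 0.0351, 0.0424]), 'grip_force': 0.0, 'grip_width': 0.08683581250061734}
scene [[522.8723   0.     290.2617]
 [  0.     522.8723 213.2705]
 [  0.       0.       1.    ]] [[ 0.7804  0.3759 -0.4996  1.1382]
 [ 0.6249 -0.4427  0.6431 -0.722 ]
 [ 0.0206 -0.8141 -0.5804  0.7321]
 [ 0.      0.      0.      1.    ]]
top [[380.9328   0.     277.0367]
 [  0.     380.9328 210.3766]
 [  0.       0.       1.    ]] [[ 0.0231 -0.9966  0.0789  0.4947]
 [-0.9997 -0.024  -0.0098 -0.0058]
 [ 0.0117 -0.0786 -0.9968  0.7979]
 [ 0.      0.      0.      1.    ]]
wrist [[301.6549   0.     278.426 ]
 [  0.     301.6549 207.3482]
 [  0.       0.       1.    ]] [[ 0.2204 -0.9333 -0.2834  0.216 ]
 [-0.9754 -0.211  -0.0638 -0.5914]
 [-0.0002  0.2905 -0.9569  0.3843]
 [ 0.      0.      0.      1.    ]]
```

View pics/top0.png

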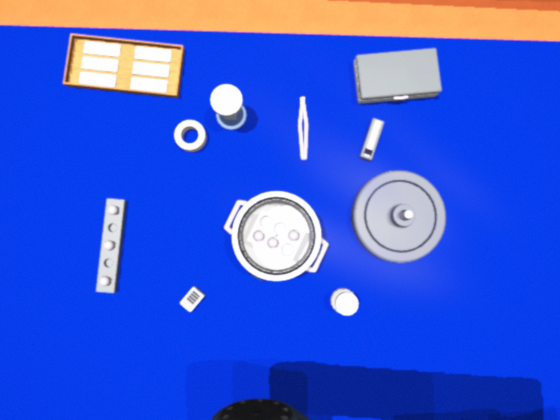

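View pics/scene0.png

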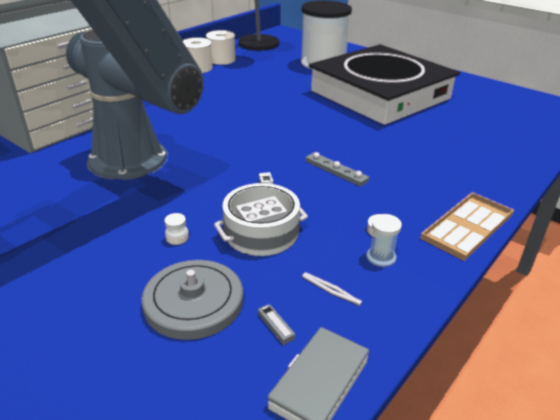

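The top view shows the rack on the left with balls near (113,210), (109,245) and (105,281). The cooler is at (277,236) and the nested lids at (400,216) with the post at (405,213). The scene view agrees, with the cooler at (261,215) and the post at (190,275). I'll write a helper and work out coarse positions.

```bash
cat > h.py <<'E'
from rig import robot,cams,ticket
import cv2,numpy as np
from scipy.spatial.transform import Rotation as R
np.set_printoptions(precision=4,suppress=True)
def shot(name,fn=None):
    i=cams.camera_info(name); im=cams.camera(name)[:,:,::-1].copy()
    if fn: cv2.imwrite(f"pics/{fn}.png",im); np.savez(f"pics/{fn}.npz",K=i["intrinsics"],T=i["pose"])
    return im,np.array(i["intrinsics"]),np.array(i["pose"])
def load(fn):
    d=np.load(f"pics/{fn}.npz"); return cv2.imread(f"pics/{fn}.png"),d["K"],d["T"]
def ray(px,K,T):
    d=T[:3,:3]@np.linalg.inv(K)@[px[0],px[1],1]; return T[:3,3],d/np.linalg.norm(d)
def plane(px,K,T,z):
    o,d=ray(px,K,T); return o+d*(z-o[2])/d[2]
def proj(p,K,T):
    c=T[:3,:3].T@(np.asarray(p)-T[:3,3]); u=K@c; return u[:2]/u[2]
def tri(*obs):  # obs: (px,K,T)
    A=np.zeros((3,3));b=np.zeros(3)
    for px,K,T in obs:
        o,d=ray(px,K,T); P=np.eye(3)-np.outer(d,d); A+=P;b+=P@o
    x=np.linalg.solve(A,b)
    return x,[np.linalg.norm(proj(x,K,T)-px) for px,K,T in obs]
def togo(target,yaw_y=None):
    """shift in tool axes (cm) from current pose to TCP target; yaw turn so tool y lies along yaw_y (rad, mod pi)"""
    o=robot.get_obs(); M=R.from_quat(o["tool_rot"]).as_matrix()
    print("at",o["position"],"t",round(o["time"],2),"shift cm",M.T@(np.asarray(target)-o["position"])*100)
    if yaw_y is not None:
        a=np.arctan2(M[1,1],M[0,1]); d=(yaw_y-a+np.pi/2)%np.pi-np.pi/2
        print("turn about tool z",-d,"q6",o["q"][5])
def level():
    M=R.from_quat(robot.get_obs()["tool_rot"]).as_matrix(); t=np.cross(M[:,2],[0,0,-1]); return M.T@t
E
python3 - <<'E'
from h import *
for n in("scene","top"):
    i=cams.camera_info(n); np.savez(f"pics/{n}0.npz",K=i["intrinsics"],T=i["pose"])
im,K,T=load("top0")
hsv=cv2.cvtColor(im,cv2.COLOR_BGR2HSV)
m=(hsv[:,:,1]<110).astype(np.uint8)
for c in cv2.findContours(m,cv2.RETR_EXTERNAL,cv2.CHAIN_APPROX_NONE)[0]:
    if cv2.contourArea(c)<100: continue
    r=cv2.minAreaRect(c); print(int(cv2.contourArea(c)),np.array(r[0]),np.array(r[1]),r[2],plane(r[0],K,T,0.02))
for n,px,z in(("ballA",(113,210),.019),("B",(109,245),.019),("C",(105,281),.019),("cooler rim",(277,236),.08),("post",(405,213),.078)): print(n,plane(px,K,T,z))
E
```

```text
1269 [260.  409.5] [19. 94.] 90.0 [0.1628 0.011  0.02  ]
559 [344.  301.5] [28.9914 24.7487] 45.0 [ 0.3754 -0.1525  0.02  ]
327 [191.7131 298.8442] [15.4925 23.1747] 39.80556869506836 [0.3741 0.1536 0.02  ]
1740 [110.5305 245.2256] [19.8777 93.9772] 6.340191841125488 [0.4774 0.3218 0.02  ]
6815 [276.0952 235.8264] [90.68 95.64] 73.73979187011719 [ 0.5042 -0.0127  0.02  ]
6634 [398.5 216.5] [91. 93.] 90.0 [ 0.5496 -0.2631  0.02  ]
772 [189.75 135.25] [32.5269 30.4056] 45.0 [0.7083 0.1713 0.02  ]
472 [371.7 138.9] [12.6491 41.1096] 18.434947967529297 [ 0.7105 -0.2073  0.02  ]
456 [303.  127.5] [63. 10.] 90.0 [ 0.7309 -0.0635  0.02  ]
1159 [228.25 106.25] [46.1693 31.939 ] 71.56504821777344 [0.7721 0.0936 0.02  ]
3917 [397.199   75.6389] [49.0277 85.0477] 84.8826904296875 [ 0.8482 -0.2609  0.02  ]
1616 [150.3839  68.9863] [39.2002 45.3344] 6.709836483001709 [0.8479 0.2596 0.02  ]
1638 [99.155  63.5873] [39.1865 45.7947] 7.594643592834473 [0.8565 0.3674 0.02  ]
ballA [0.5491 0.3213 0.019 ]
B [0.4778 0.3254 0.019 ]
C [0.4056 0.3292 0.019 ]
cooler rim [ 0.5032 -0.0139  0.08  ]
post [ 0.5525 -0.2563  0.078 ]
```

```bash
python3 - <<'E'
from h import *
togo([0.44,-0.25,0.28],-np.pi/2-0.055)
E
```

```text
at [ 0.1375 -0.6092  0.2915] t 0.15 shift cm [ 37.4111 -28.3864   1.2082]
turn about tool z 0.27680285176418407 q6 -0.17848472842619414
```

```bash
python3 -m crank '[[3.7,-2.8,0.1,0,0,0,0],[3.7,-2.8,0.1,0,0,0,0],[3.7,-2.8,0.1,0,0,0,0],[3.7,-2.8,0.1,0,0,0,0],[3.7,-2.8,0.1,0,0,0,0]]'
python3 -m crank '[[3.7,-2.8,0.1,0,0,0,0.5],[3.7,-2.8,0.1,0,0,0,0.5],[3.7,-2.8,0.1,0,0,0,0.5],[3.7,-2.8,0.1,0,0,0,0.5],[3.7,-2.8,0.1,0,0,0,0.5]]'
python3 -m crank '[[0,0,0,0,0,0.14,0.5],[0,0,0,0,0,0.14,0.5],[0,0,0,0,0,0,0.5]]'
python3 - <<'E'
from h import *
im,K,T=shot("wrist","w1"); togo([0.44,-0.013,0.26]); print(T)
E
```

```text
time: 0.78
position: [0.288, -0.4311, 0.2871]
tool_rot: [0.994, 0.111, 0.0, -0.0]
ft_force: [0.3, -0.3, -0.1]
grip_width: 0.0875
grip_force: 0.0
time: 1.4
position: [0.4377, -0.2538, 0.2821]
tool_rot: [0.994, 0.111, -0.0, -0.0]
ft_force: [0.2, -0.5, 0.1]
grip_width: 0.0471
grip_force: 0.0
time: 1.78
position: [0.4369, -0.2548, 0.2821]
tool_rot: [1.0, -0.028, -0.0, -0.0]
ft_force: [-0.1, -0.6, -0.8]
grip_width: 0.0436
grip_force: 0.0
at [ 0.4368 -0.255   0.2821] t 1.82 shift cm [ -1.0253 -24.181    2.218 ]
[[-0.0556 -0.9553 -0.2904  0.5172]
 [-0.9985  0.0535  0.015  -0.2591]
 [ 0.0012  0.2908 -0.9568  0.375 ]
 [ 0.      0.      0.      1.    ]]
```

View pics/w1.png

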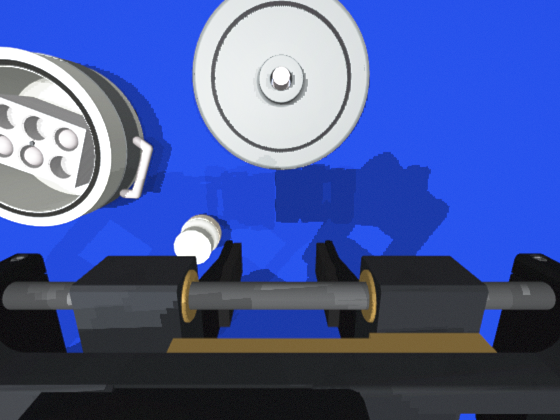

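The post top shows at (283,73) in the wrist view, and the cooler with its block is at the left. Next I'll view the cooler, then the rack.

```bash
python3 -m crank '[[-0.5,-4.8,0.3,0,0,0,0.5],[-0.5,-4.8,0.3,0,0,0,0.5],[-0.5,-4.8,0.3,0,0,0,0.5],[-0.5,-4.8,0.3,0,0,0,0.5],[-0.5,-4.8,0.3,0,0,0,0.5]]'
python3 -m crank '[[0,0,0,0,0,0,0.5]]'
python3 - <<'E'
from h import *
im,K,T=shot("wrist","w2"); togo([0.42,0.325,0.24]); print(T[:3,3])
cv2.imwrite("pics/w2c.png",cv2.resize(im[0:250,120:440],None,fx=2.4,fy=2.4,interpolation=cv2.INTER_CUBIC))
E
```

```text
time: 2.45
position: [0.4257, -0.0129, 0.2673]
tool_rot: [1.0, -0.028, 0.0, 0.0]
ft_force: [0.6, -1.0, 0.0]
grip_width: 0.0437
grip_force: 0.0
time: 2.58
position: [0.4245, -0.0115, 0.267]
tool_rot: [1.0, -0.026, -0.001, -0.0]
ft_force: [0.7, -0.0, -0.3]
grip_width: 0.0436
grip_force: 0.0
at [ 0.4255 -0.0131  0.2673] t 2.62 shift cm [ -2.3618 -33.7325   2.7201]
[ 0.505  -0.0154  0.3597]
```

View pics/w2c.png

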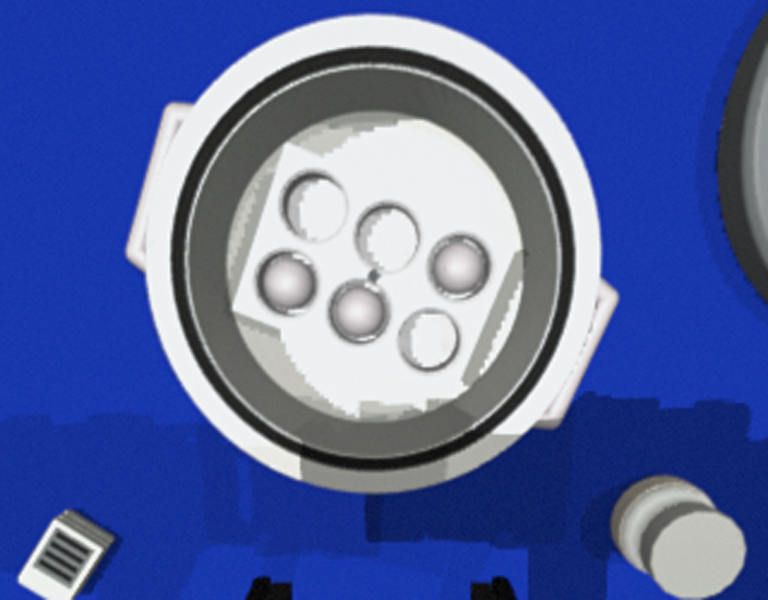

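In the crop, the empty wells are at (315,207), (388,237) and (430,339), and the balls at (286,282), (358,311) and (459,266). I'll turn these into world points, checking height against the other views. Then I'll go to the rack.

```bash
python3 - <<'E'
from h import *
im,K,T=load("w2"); im1,K1,T1=load("w1"); 
c=np.array([[315,207],[388,237],[430,339],[286,282],[358,311],[459,266]])/2.4+[120,0]
z=[.067]*3+[.0595]*3
P=np.array([plane(p,K,T,h) for p,h in zip(c,z)]); print(P)
print("centroid",P[:,:2].mean(0))
print("tri", [tri((a,K,T),(b,K1,T1)) for a,b in ((c[5],(66,138)),(c[4],(32,156)),(c[2],(60,165)),(c[1],(34,127)))])
# rim: outer white ring ellipse in w2
hsv=cv2.cvtColor(im,cv2.COLOR_BGR2HSV)
dark=((hsv[:,:,2]<60)&(hsv[:,:,1]<120)).astype(np.uint8)
for k in cv2.findContours(dark,cv2.RETR_CCOMP,cv2.CHAIN_APPROX_NONE)[0]:
    if cv2.contourArea(k)>8000:
        (x,y),ax,an=cv2.fitEllipse(k); q=plane((x,y),K,T,.08)
        e=np.array([np.linalg.norm(plane(p,K,T,.08)-q) for p in k[:,0].astype(float)]); print((x,y),ax,q,e.mean(),e.std())
T0=load("top0"); print("lid post tri", tri(((283,73),K1,T1),((406,213),T0[1],T0[2])))
E
python3 -m crank '[[-0.4,-5.6,0.45,0,0,0,0.5],[-0.4,-5.6,0.45,0,0,0,0.5],[-0.4,-5.6,0.45,0,0,0,0.5],[-0.4,-5.6,0.45,0,0,0,0.5],[-0.4,-5.6,0.45,0,0,0,0.5]]'
python3 -m crank '[[-0.4,-5.6,0.45,0,0,0,0.5],[0,0,0,0,0,0,0.5]]'
python3 - <<'E'
from h import *
im,K,T=shot("wrist","w3"); togo([0.42,0.325,0.24]); print(T[:3,3])
E
```

```text
[[ 0.5311  0.0077  0.067 ]
 [ 0.5191 -0.0193  0.067 ]
 [ 0.4802 -0.0341  0.067 ]
 [ 0.5047  0.0219  0.0595]
 [ 0.4921 -0.006   0.0595]
 [ 0.5073 -0.0469  0.0595]]
centroid [ 0.5058 -0.0128]
tri [(array([ 0.5074, -0.0462,  0.066 ]), [np.float64(0.25361024211764516), np.float64(0.23900905568830746)]), (array([ 0.4921, -0.0062,  0.0649]), [np.float64(0.2664069341110293), np.float64(0.25183474193589)]), (array([ 0.4809, -0.034 ,  0.0674]), [np.float64(0.6423406116574033), np.float64(0.602441362666372)]), (array([ 0.5195, -0.0193,  0.0683]), [np.float64(0.49568960740430434), np.float64(0.47213445408050325)])]
(274.9818420410156, 342.58935546875) (184.8048095703125, 597.9147338867188) [0.261  0.0008 0.08  ] 0.1905130002495617 0.08947795404438633
(274.8680419921875, 107.41458892822266) (165.69168090820312, 174.733642578125) [ 0.5116 -0.0128  0.08  ] 0.07320849852509624 0.004149385545438683
(274.9228515625, 108.06434631347656) (159.57476806640625, 166.56549072265625) [ 0.5111 -0.0128  0.08  ] 0.07021215388691321 0.003789146601191245
lid post tri (array([ 0.5554, -0.2659,  0.0565]), [np.float64(1.2717830535683041), np.float64(0.5775732939438906)])
time: 3.25
position: [0.4237, 0.2672, 0.2448]
tool_rot: [1.0, -0.03, 0.001, -0.0]
ft_force: [1.2, -0.0, -0.6]
grip_width: 0.0434
grip_force: 0.0
time: 3.5
position: [0.4228, 0.3251, 0.24]
tool_rot: [1.0, -0.027, 0.001, -0.001]
ft_force: [-0.3, 0.1, -0.5]
grip_width: 0.0434
grip_force: 0.0
at [0.4224 0.3232 0.24  ] t 3.55 shift cm [-0.2479 -0.1635 -0.0036]
[0.5029 0.3209 0.3331]
```

View pics/w3.png

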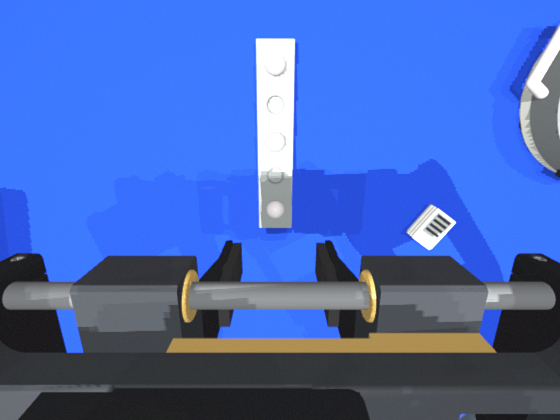

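The rack view has balls at about (275,65), (276,142) and (275,209). I'll measure the balls and refine the cooler by fitting circles on the plane.

```bash
python3 - <<'E'
from h import *
im,K,T=load("w3"); t,K0,T0=load("top0")
b3=[(275.5,65),(276,142),(275.5,209.5)]; b0=[(113,210),(109,245),(105,281)]
for a,b in zip(b3,b0): print(plane(a,K,T,.019),tri((a,K,T),(b,K0,T0)))
g=cv2.cvtColor(im,cv2.COLOR_BGR2GRAY)
roi=cv2.resize(g[30:240,245:310],None,fx=6,fy=6,interpolation=cv2.INTER_CUBIC)
h=cv2.HoughCircles(cv2.medianBlur(roi,5),cv2.HOUGH_GRADIENT,1.5,150,param1=60,param2=18,minRadius=40,maxRadius=85)
if h is not None: print([(np.array(c[:2])/6+[245,30],c[2]/6) for c in h[0]])
r=((cv2.cvtColor(im,cv2.COLOR_BGR2HSV)[:,:,1]<90)).astype(np.uint8); r[:,:240]=0;r[:,320:]=0;r[235:]=0
k=max(cv2.findContours(r,cv2.RETR_EXTERNAL,cv2.CHAIN_APPROX_NONE)[0],key=cv2.contourArea)
w=np.array([plane(p,K,T,.014)[:2] for p in k[:,0].astype(float)],np.float32); print("rack",cv2.minAreaRect(w))
im,K,T=load("w2"); hsv=cv2.cvtColor(im,cv2.COLOR_BGR2HSV)
dark=((hsv[:,:,2]<60)&(hsv[:,:,1]<120)).astype(np.uint8); dark[230:]=0
white=(hsv[:,:,1]<60).astype(np.uint8);white[215:]=0;white[:,:180]=0;white[:,375:]=0
from scipy.optimize import least_squares
for nm,m in(("dark",dark),("white",white)):
  for k in cv2.findContours(m,cv2.RETR_CCOMP,cv2.CHAIN_APPROX_NONE)[0]:
    if cv2.contourArea(k)>8000:
        w=np.array([plane(p,K,T,.08)[:2] for p in k[:,0].astype(float)])
        s=least_squares(lambda v:np.hypot(*(w-v[:2]).T)-v[2],[.505,-.013,.07],loss="soft_l1",f_scale=.001)
        print(nm,s.x,np.median(np.abs(s.fun)),len(w))
E
```

```text
[0.5499 0.3212 0.019 ] (array([0.5494, 0.3211, 0.0198]), [np.float64(0.45234379444593603), np.float64(0.191992184562011)])
[0.4781 0.3247 0.019 ] (array([0.478 , 0.3247, 0.0204]), [np.float64(0.19624969307028733), np.float64(0.09786133892559452)])
[0.4061 0.3293 0.019 ] (array([0.4057, 0.3294, 0.0183]), [np.float64(0.20200623629525072), np.float64(0.11761324121561167)])
[(array([275.875, 104.875]), np.float32(9.366667)), (array([275.875,  65.625]), np.float32(10.541667)), (array([271.625, 183.875]), np.float32(14.016666)), (array([268.375, 218.625]), np.float32(9.716666))]
rack ((0.47899100184440613, 0.3258267045021057), (0.0370103120803833, 0.19038967788219452), 86.7166748046875)
dark [ 0.5057 -0.0125  0.0733] 0.00020264047175683891 482
dark [ 0.5057 -0.0125  0.0703] 0.00022277678215243402 461
white [ 0.5057 -0.0126  0.0836] 0.00045988343135536236 571
```

All checks hold: ball heights are 18–20 mm, the rack measures 190×37 mm, and the rim radius is 83.6 mm about (0.5057,-0.0126). I'll pick ball C.

```bash
python3 -m crank '[[-1.6,-0.5,4.4,0,0,0,0.5],[0,0,5,0,0,0,0.5],[0,0,3,0,0,0,0.5],[0,0,2,0,0,0,0.5],[0,0,0,0,0,0,0.5]]' 15
python3 - <<'E'
from h import *
togo([.4059,.3293,.086],-1.626); print(level())
E
```

```text
time: 4.18
position: [0.4061, 0.3263, 0.0951]
tool_rot: [1.0, -0.03, -0.002, 0.001]
ft_force: [0.0, -0.2, -1.1]
grip_width: 0.0434
grip_force: 0.0
at [0.4061 0.3263 0.0951] t 4.17 shift cm [-0.0316 -0.2954  0.9113]
turn about tool z -0.005489018549099667 q6 2.094368370513389
[ 0.0021  0.003  -0.    ]
```

```bash
python3 -m crank '[[0,-0.1,0.9,0,0,0,0.5],[0,0,0,0,0,0,0.5],[0,0,0,0,0,0,0.85],[0,0,0,0,0,0,0.85],[0,0,0,0,0,0,0.85]]' 15
python3 -m crank '[[0,0,0,0,0,0,0.85],[0,0,-1,0,0,0,0.85],[0,0,-3,0,0,0,0.85],[0,0,-4,0,0,0,0.85]]' 15
python3 - <<'E'
from h import *
togo([.4796,-.0337,.1415]); print(robot.get_obs()["grip_width"])
E
```

```text
time: 4.8
position: [0.4059, 0.3298, 0.0876]
tool_rot: [1.0, -0.029, 0.0, -0.0]
ft_force: [0.5, 0.8, 0.5]
grip_width: 0.0215
grip_force: 0.3
time: 5.3
position: [0.4051, 0.3291, 0.1677]
tool_rot: [1.0, -0.029, -0.001, 0.001]
ft_force: [0.2, 0.6, -0.0]
grip_width: 0.0182
grip_force: 15.0
at [0.4051 0.3291 0.1677] t 5.3 shift cm [ 9.5492 35.7861  2.6582]
0.01819719389990306
```

```bash
python3 - <<'E'
from h import *
im,K,T=shot("wrist","w4")
cv2.imwrite("pics/w4c.png",cv2.resize(im[150:330,180:380],None,fx=3,fy=3,interpolation=cv2.INTER_CUBIC))
E
```

```text
(no output)
```

View pics/w4c.png

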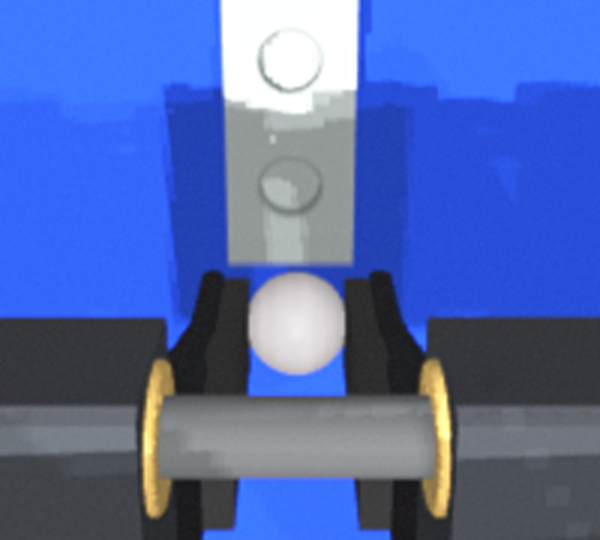

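The ball is held between the fingertips, at about (297,322) in the crop. I'll carry it to the near empty well.

```bash
python3 -m crank '[[1.36,5.11,-1,0,0,0,0.85],[1.36,5.11,-1,0,0,0,0.85],[1.36,5.11,0,0,0,0,0.85],[1.36,5.11,0,0,0,0,0.85],[1.36,5.11,0,0,0,0,0.85]]'
python3 -m crank '[[1.36,5.11,0,0,0,0,0.85],[1.36,5.11,0,0,0,0,0.85],[0,0,2,0,0,0,0.85],[0,0,1.5,0,0,0,0.85],[0,0,0,0,0,0,0.85]]'
python3 - <<'E'
from h import *
im,K,T=shot("wrist","w5")
togo([.4796,-.0337,.1415],-1.626); print(robot.get_obs()["grip_width"])
cv2.imwrite("pics/w5c.png",cv2.resize(im[80:330,150:400],None,fx=2.4,fy=2.4,interpolation=cv2.INTER_CUBIC))
E
```

```text
time: 5.98
position: [0.4589, 0.0689, 0.1878]
tool_rot: [1.0, -0.029, 0.0, 0.0]
ft_force: [0.7, 0.4, -0.8]
grip_width: 0.0184
grip_force: 15.0
time: 6.6
position: [0.4792, -0.0331, 0.1517]
tool_rot: [1.0, -0.029, -0.001, -0.0]
ft_force: [-0.1, 0.2, -0.1]
grip_width: 0.0185
grip_force: 15.0
at [ 0.4797 -0.033   0.1523] t 6.65 shift cm [-0.0043  0.0751  1.0788]
turn about tool z -0.0030018390269408446 q6 1.3276494088721507
0.018347883327495727
```

View pics/w5c.png

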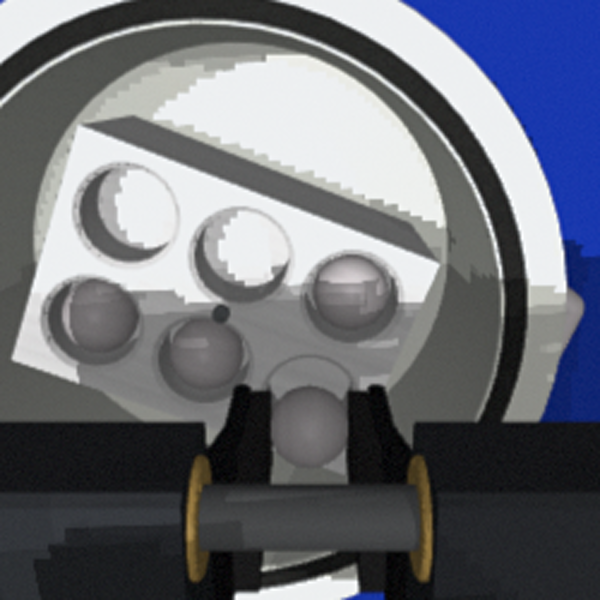

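The held ball lines up laterally with the well behind it (x≈310 for both). I'll lower, release and retreat, and use this second view to check the other two wells.

```bash
python3 -m crank '[[0,0.05,1.0,0,0,0,0.85],[0,0,0.05,0,0,0,0.85],[0,0,0,0,0,0,0.67],[0,0,0,0,0,0,0.67],[0,0,0,0,0,0,0.67]]'
python3 -m crank '[[0,0,-2,0,0,0,0.67],[0,0,-5,0,0,0,0.5]]'
python3 - <<'E'
from h import *
i5,K5,T5=load("w5"); i2,K2,T2=load("w2")
for a,b in(((202.5,168.75),(251.3,86.3)),((250.8,185.4),(281.7,98.8))): print(plane(a,K5,T5,.067),tri((a,K5,T5),(b,K2,T2)))
togo([.478,.3247,.20])
E
```

```text
time: 7.28
position: [0.4802, -0.0334, 0.1419]
tool_rot: [1.0, -0.029, 0.0, 0.0]
ft_force: [-0.4, 0.2, -0.1]
grip_width: 0.0282
grip_force: 0.0
time: 7.52
position: [0.4788, -0.0332, 0.2109]
tool_rot: [1.0, -0.029, -0.003, -0.001]
ft_force: [1.2, -0.1, -0.7]
grip_width: 0.0329
grip_force: 0.0
[0.532  0.0089 0.067 ] (array([0.5315, 0.0082, 0.0672]), [np.float64(1.3530015108739954), np.float64(0.8895873062510365)])
[ 0.5202 -0.0188  0.067 ] (array([ 0.5194, -0.0189,  0.0641]), [np.float64(0.800270185565322), np.float64(0.5308121032877078)])
at [ 0.4788 -0.0332  0.2109] t 7.53 shift cm [ -2.1624 -35.7222   1.1475]
```

```bash
python3 -m crank '[[-0.31,-5.1,0,0,0,0,0.5],[-0.31,-5.1,0,0,0,0,0.5],[-0.31,-5.1,0,0,0,0,0.5],[-0.31,-5.1,0,0,0,0,0.5],[-0.31,-5.1,0,0,0,0,0.5]]'
python3 -m crank '[[-0.31,-5.1,0,0,0,0,0.5],[-0.31,-5.1,1.5,0,0,0,0.5],[0,0,5,0,0,0,0.5],[0,0,4,0,0,0,0.5],[0,0,1,0,0,0,0.5]]'
python3 -m crank '[[0,0,0,0,0,0,0.5]]'
python3 - <<'E'
from h import *
togo([.478,.3247,.086],-1.626)
E
```

```text
time: 8.15
position: [0.4792, 0.2237, 0.2119]
tool_rot: [1.0, -0.029, 0.0, -0.0]
ft_force: [0.6, -0.7, 0.7]
grip_width: 0.0431
grip_force: 0.0
time: 8.78
position: [0.4774, 0.3237, 0.0943]
tool_rot: [1.0, -0.029, -0.003, 0.001]
ft_force: [-0.3, -0.1, 0.1]
grip_width: 0.0433
grip_force: 0.0
time: 8.9
position: [0.4792, 0.3241, 0.0967]
tool_rot: [1.0, -0.029, -0.0, 0.0]
ft_force: [-0.6, -0.1, 0.9]
grip_width: 0.0436
grip_force: 0.0
at [0.4792 0.3241 0.0967] t 8.9 shift cm [-0.1255 -0.0553  1.0717]
turn about tool z -0.0033067211575377176 q6 2.0308010783955956
```

```bash
python3 -m crank '[[-0.05,-0.05,1.0,0,0,0,0.5],[0,0,0,0,0,0,0.5],[0,0,0,0,0,0,0.85],[0,0,0,0,0,0,0.85],[0,0,0,0,0,0,0.85]]' 15
python3 -m crank '[[0,0,0,0,0,0,0.85],[0,0,-1,0,0,0,0.85],[0,0,-4,0,0,0,0.85],[0,0,-5,0,0,0,0.85]]' 15
python3 - <<'E'
from h import *
togo([.5197,-.0188,.1415])
E
```

```text
time: 9.52
position: [0.4788, 0.3249, 0.0871]
tool_rot: [1.0, -0.029, 0.0, -0.0]
ft_force: [-1.0, 4.4, -0.3]
grip_width: 0.0212
grip_force: 2.5
time: 10.02
position: [0.4778, 0.3239, 0.187]
tool_rot: [1.0, -0.029, -0.002, 0.001]
ft_force: [1.3, -0.0, -0.2]
grip_width: 0.0183
grip_force: 15.0
at [0.4778 0.3239 0.187 ] t 10.03 shift cm [ 6.1894 33.9557  4.6158]
```

```bash
python3 -m crank '[[0.88,4.86,0,0,0,0,0.85],[0.88,4.86,0,0,0,0,0.85],[0.88,4.86,0,0,0,0,0.85],[0.88,4.86,0,0,0,0,0.85],[0.88,4.86,0,0,0,0,0.85]]'
python3 -m crank '[[0.88,4.86,0,0,0,0,0.85],[0.88,4.86,0,0,0,0,0.85],[0,0,2,0,0,0,0.85],[0,0,1.5,0,0,0,0.85],[0,0,0,0,0,0,0.85]]'
python3 - <<'E'
from h import *
togo([.5197,-.0188,.1415],-1.626)
E
```

```text
time: 10.65
position: [0.5081, 0.0777, 0.1872]
tool_rot: [1.0, -0.029, -0.0, 0.0]
ft_force: [0.5, 0.2, -0.3]
grip_width: 0.0187
grip_force: 15.0
time: 11.28
position: [0.5191, -0.0179, 0.1507]
tool_rot: [1.0, -0.029, -0.002, -0.0]
ft_force: [-0.4, -0.3, -0.7]
grip_width: 0.0186
grip_force: 15.0
at [ 0.5191 -0.0179  0.1507] t 11.28 shift cm [0.0679 0.0858 0.923 ]
turn about tool z -0.0022259627515504032 q6 1.3786844379757974
```

```bash
python3 -m crank '[[0.05,0.05,0.95,0,0,0,0.85],[0,0,0,0,0,0,0.85],[0,0,0,0,0,0,0.67],[0,0,0,0,0,0,0.67],[0,0,0,0,0,0,0.67]]'
python3 -m crank '[[0,0,-2,0,0,0,0.67],[0,0,-5,0,0,0,0.5]]'
python3 - <<'E'
from h import *
togo([.5497,.3212,.086])
E
```

```text
time: 11.9
position: [0.521, -0.019, 0.1425]
tool_rot: [1.0, -0.029, 0.0, 0.0]
ft_force: [0.2, 0.4, -0.7]
grip_width: 0.0282
grip_force: 0.0
time: 12.15
position: [0.5195, -0.0188, 0.2112]
tool_rot: [1.0, -0.029, -0.003, -0.001]
ft_force: [0.6, 1.0, 0.1]
grip_width: 0.0332
grip_force: 0.0
at [ 0.5195 -0.0188  0.2112] t 12.15 shift cm [  1.1051 -34.1041  12.5519]
```

```bash
python3 -m crank '[[0.15,-4.87,0,0,0,0,0.5],[0.15,-4.87,0,0,0,0,0.5],[0.15,-4.87,0,0,0,0,0.5],[0.15,-4.87,0,0,0,0,0.5],[0.15,-4.87,0,0,0,0,0.5]]'
python3 -m crank '[[0.15,-4.87,0,0,0,0,0.5],[0.15,-4.87,1.5,0,0,0,0.5],[0,0,5,0,0,0,0.5],[0,0,4,0,0,0,0.5],[0,0,1,0,0,0,0.5]]'
python3 -m crank '[[0,0,0,0,0,0,0.5]]'
python3 - <<'E'
from h import *
togo([.5497,.3212,.086],-1.626)
E
```

```text
time: 12.78
position: [0.5425, 0.2252, 0.2124]
tool_rot: [1.0, -0.029, 0.0, 0.0]
ft_force: [-0.1, -0.5, 0.4]
grip_width: 0.0435
grip_force: 0.0
time: 13.4
position: [0.5492, 0.3202, 0.0945]
tool_rot: [1.0, -0.029, -0.003, 0.001]
ft_force: [-1.0, -0.1, 0.5]
grip_width: 0.0435
grip_force: 0.0
time: 13.52
position: [0.5513, 0.3206, 0.0973]
tool_rot: [1.0, -0.029, -0.0, 0.0]
ft_force: [0.0, 0.1, 0.8]
grip_width: 0.0437
grip_force: 0.0
at [0.5513 0.3206 0.0973] t 13.53 shift cm [-0.1622 -0.0531  1.1258]
turn about tool z -0.0033028653754942905 q6 1.981015253810418
```

```bash
python3 -m crank '[[-0.1,-0.05,1.05,0,0,0,0.5],[0,0,0,0,0,0,0.5],[0,0,0,0,0,0,0.85],[0,0,0,0,0,0,0.85],[0,0,0,0,0,0,0.85]]' 15
python3 -m crank '[[0,0,0,0,0,0,0.85],[0,0,-1,0,0,0,0.85],[0,0,-4,0,0,0,0.85],[0,0,-5,0,0,0,0.85]]' 15
python3 - <<'E'
from h import *
togo([.5318,.0085,.1415])
E
```

```text
time: 14.15
position: [0.5503, 0.3213, 0.0871]
tool_rot: [1.0, -0.029, 0.0, -0.0]
ft_force: [-0.6, 1.6, 1.1]
grip_width: 0.0214
grip_force: 0.9
time: 14.65
position: [0.5494, 0.3206, 0.187]
tool_rot: [1.0, -0.029, -0.002, 0.001]
ft_force: [0.6, 0.6, 0.3]
grip_width: 0.0185
grip_force: 15.0
at [0.5494 0.3206 0.187 ] t 14.65 shift cm [ 0.0736 31.2556  4.6049]
```

```bash
python3 -m crank '[[0,4.47,0,0,0,0,0.85],[0,4.47,0,0,0,0,0.85],[0,4.47,0,0,0,0,0.85],[0,4.47,0,0,0,0,0.85],[0,4.47,0,0,0,0,0.85]]'
python3 -m crank '[[0,4.47,0,0,0,0,0.85],[0,4.47,0,0,0,0,0.85],[0,0,2,0,0,0,0.85],[0,0,1.5,0,0,0,0.85],[0,0,0,0,0,0,0.85]]'
python3 - <<'E'
from h import *
togo([.5318,.0085,.1415],-1.626)
E
```

```text
time: 15.28
position: [0.5369, 0.0966, 0.1874]
tool_rot: [1.0, -0.029, 0.0, 0.0]
ft_force: [1.0, 0.5, -0.2]
grip_width: 0.0181
grip_force: 15.0
time: 15.9
position: [0.531, 0.0093, 0.1508]
tool_rot: [1.0, -0.029, -0.002, -0.0]
ft_force: [0.4, 0.2, 0.0]
grip_width: 0.0184
grip_force: 15.0
at [0.531  0.0093 0.1508] t 15.9 shift cm [0.0841 0.0798 0.9278]
turn about tool z -0.0023627652658586573 q6 1.4355704910538742
```

```bash
python3 -m crank '[[0.05,0.05,0.95,0,0,0,0.85],[0,0,0,0,0,0,0.85],[0,0,0,0,0,0,0.67],[0,0,0,0,0,0,0.67],[0,0,0,0,0,0,0.67]]'
python3 -m crank '[[0,0,-2,0,0,0,0.67],[0,0,-5,0,0,0,0.5],[-5,3.5,-1,0,0,0,0.4],[-5,3.5,-1,0,0,0,0.4],[0,0,0,0,0,0,0.4]]'
python3 - <<'E'
from h import *
im,K,T=shot("wrist","w6"); togo([.46,-.26,.23])
cv2.imwrite("pics/w6c.png",im[0:290])
E
```

```text
time: 16.52
position: [0.5326, 0.0084, 0.1425]
tool_rot: [1.0, -0.029, 0.0, 0.0]
ft_force: [0.8, 0.3, 0.9]
grip_width: 0.0281
grip_force: 0.0
time: 17.15
position: [0.4248, -0.0563, 0.2328]
tool_rot: [1.0, -0.031, -0.001, -0.0]
ft_force: [0.7, -0.9, -0.6]
grip_width: 0.051
grip_force: 0.0
at [ 0.4274 -0.0564  0.2329] t 17.2 shift cm [ 4.5015 20.126   0.2922]
```

View pics/w6c.png

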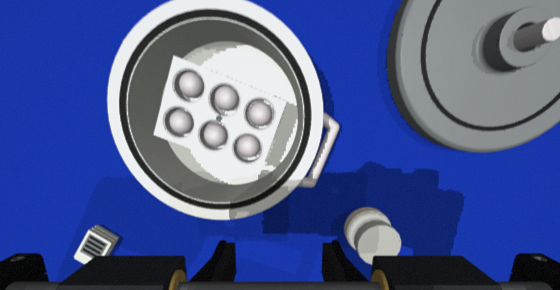

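All six wells are filled. Now I'll move to the lids.

```bash
python3 -m crank '[[0.9,5.0,0,0,0,0,0.4],[0.9,5.0,0,0,0,0,0.4],[0.9,5.0,0,0,0,0,0.4],[0.9,5.0,0,0,0,0,0.4],[0,0,0,0,0,0,0.4]]'
python3 - <<'E'
from h import *
im,K,T=shot("wrist","w7"); togo([.5525,-.26,.15])
def lid(fn):
    im,K,T=load(fn); hsv=cv2.cvtColor(im,cv2.COLOR_BGR2HSV)
    from scipy.optimize import least_squares
    m=(hsv[:,:,1]<90).astype(np.uint8); m[235:]=0
    ks=cv2.findContours(m,cv2.RETR_EXTERNAL,cv2.CHAIN_APPROX_NONE)[0]
    for k in ks:
        if cv2.contourArea(k)<5000: continue
        k=k[:,0].astype(float); k=k[(k[:,1]>1)&(k[:,1]<233)&(k[:,0]>1)&(k[:,0]<558)]
        for z in(.002,.03):
            w=np.array([plane(p,K,T,z)[:2] for p in k])
            s=least_squares(lambda v:np.hypot(*(w-v[:2]).T)-v[2],[.555,-.26,.09],loss="soft_l1",f_scale=.001)
            print(fn,z,s.x,np.median(np.abs(s.fun)),len(w))
for f in("w1","w7"): lid(f)
for f in ("w1","w7"):
    im,K,T=load(f); print(proj([.5525,-.26,.078],K,T))
cv2.imwrite("pics/w7c.png",np.hstack([cv2.resize(load("w1")[0][20:150,220:350],(400,400),interpolation=cv2.INTER_CUBIC),cv2.resize(load("w7")[0][30:160,220:350],(400,400),interpolation=cv2.INTER_CUBIC)]))
E
```

```text
time: 17.82
position: [0.4555, -0.2618, 0.2324]
tool_rot: [1.0, -0.031, 0.002, 0.002]
ft_force: [-0.9, 1.0, 0.3]
grip_width: 0.0522
grip_force: 0.0
at [ 0.4542 -0.2591  0.2319] t 17.88 shift cm [ 9.802  -0.5024  8.2075]
w1 0.002 [0.495  0.0105 0.1061] 0.003938811080625174 363
w1 0.03 [ 0.4967 -0.0097  0.0981] 0.003610802278373376 363
w1 0.002 [ 0.5544 -0.264   0.1005] 0.0002776818666439945 405
w1 0.03 [ 0.5517 -0.2636  0.093 ] 0.0002569383756119009 405
w7 0.002 [  869.8527 -3024.3104  3146.7072] 0.01840109512500021 242
w7 0.03 [  635.084  -2208.6016  2297.8696] 0.01682171608126737 242
w7 0.002 [ 0.553  -0.2626  0.1016] 0.00022436935898292876 473
w7 0.03 [ 0.5515 -0.2629  0.0928] 0.00020512772181832672 473
[276.8959  75.0342]
[267.5755  94.5835]
```

View pics/w7c.png

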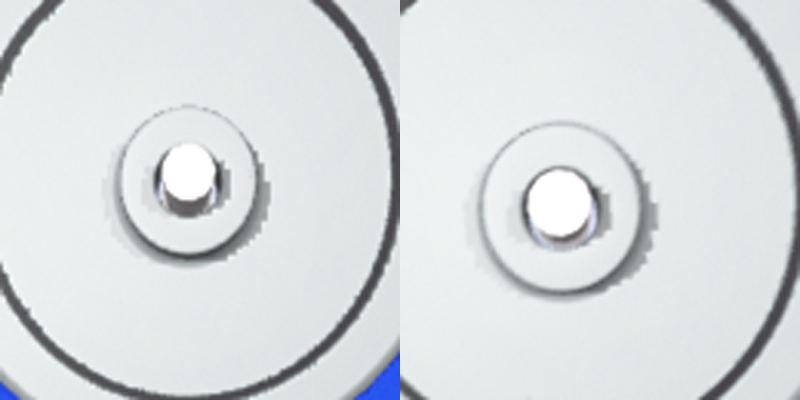

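Post top is at crop (188,171), which is pixel (281.1,75.6) in w1, and at (560,202), which is (272,95.7) in w7. The neck ring centres are at (187,180) and (561,208).

```bash
python3 - <<'E'
from h import *
A=load("w1");B=load("w7");C=load("top0")
a,b=(281.1,75.6),(272,95.7)
print(plane(a,A[1],A[2],.078),plane(b,B[1],B[2],.078),tri((a,A[1],A[2]),(b,B[1],B[2])),tri((a,A[1],A[2]),(b,B[1],B[2]),((405,213),C[1],C[2])))
a,b=(280.8,78.5),(272.3,97.6)
print("neck",plane(a,A[1],A[2],.054),plane(b,B[1],B[2],.054))
s=load("scene0")
print("scene",proj([.552,-.263,.078],s[1],s[2]),proj([.552,-.263,.078],C[1],C[2]))
# post top in scene: bright blob near
im=s[0][255:300,170:215]; g=cv2.cvtColor(im,cv2.COLOR_BGR2GRAY); m=(g>200).astype(np.uint8)
n,l,st,ce=cv2.connectedComponentsWithStats(m); print(st[1:]+[170,255,0,0,0],ce[1:]+[170,255])
E
```

```text
[ 0.5518 -0.2638  0.078 ] [ 0.5515 -0.2633  0.078 ] (array([ 0.5509, -0.2635,  0.0865]), [np.float64(0.1358467002095699), np.float64(0.16080035752306257)]) (array([ 0.5537, -0.2636,  0.0575]), [np.float64(0.7844867453982035), np.float64(1.2675171891792834), np.float64(0.23419193024096716)])
neck [ 0.552  -0.2637  0.054 ] [ 0.5515 -0.2632  0.054 ]
scene [190.7671 272.1446] [408.5079 213.3562]
[[187 270   8   5  32]] [[190.125 272.   ]]
```

The post is at (0.5517,-0.2635,0.078), consistent across all views. I'll approach it.

```bash
python3 -m crank '[[4.85,-0.13,0,0,0,0,0.4],[4.85,-0.13,0,0,0,0,0.4],[0,0,4,0,0,0,0.4],[0,0,3.5,0,0,0,0.4],[0,0,0,0,0,0,0.4]]' 60
python3 - <<'E'
from h import *
togo([.5517,-.2635,.128]); print(level())
E
python3 -m crank '[[0,0,0,0,0,0,0.4]]' 60
python3 - <<'E'
from h import *
togo([.5517,-.2635,.128]); print(level())
E
```

```text
time: 18.5
position: [0.5485, -0.2573, 0.1543]
tool_rot: [1.0, -0.028, -0.003, -0.002]
ft_force: [0.2, -0.1, 0.7]
grip_width: 0.0524
grip_force: 0.0
at [ 0.5485 -0.2573  0.1543] t 18.5 shift cm [0.3695 0.6118 2.6244]
[-0.0046  0.0068  0.    ]
time: 18.62
position: [0.5506, -0.2598, 0.1581]
tool_rot: [1.0, -0.028, 0.0, 0.0]
ft_force: [0.3, -0.6, 0.9]
grip_width: 0.0521
grip_force: 0.0
at [ 0.5506 -0.2598  0.1581] t 18.62 shift cm [0.1274 0.3613 3.0099]
[ 0.0004 -0.001   0.    ]
```

```bash
python3 -m crank '[[0.1,0.3,0,0,0,0,0.4],[0,0,2,0,0,0,0.4],[0,0,0.8,0,0,0,0.4],[0,0,0,0,0,0,0.4],[0,0,0,0,0,0,0.4]]' 60
python3 - <<'E'
from h import *
togo([.5517,-.2635,.128]); print(level())
E
```

```text
time: 19.25
position: [0.551, -0.2639, 0.13]
tool_rot: [1.0, -0.029, 0.001, 0.0]
ft_force: [-0.6, -0.6, -0.1]
grip_width: 0.0524
grip_force: 0.0
at [ 0.551  -0.2639  0.13  ] t 19.25 shift cm [ 0.065  -0.0418  0.2006]
[ 0.0007 -0.0012 -0.    ]
```

```bash
python3 -m crank '[[0.05,0,0.1,0,0,0,0.4],[0,0,0,0,0,0,0.95],[0,0,0,0,0,0,0.95],[0,0,0,0,0,0,0.95],[0,0,0,0,0,0,0.95]]' 60
python3 -m crank '[[0,0,0,0,0,0,0.95],[0,0,0,0,0,0,0.95],[0,0,0,0,0,0,0.95]]' 60
python3 - <<'E'
from h import *
o=robot.get_obs();print(o["position"],o["ft_force"],o["moment"])
E
python3 -m crank '[[0,0,-0.5,0,0,0,0.95],[0,0,-1,0,0,0,0.95],[0,0,-1.5,0,0,0,0.95],[0,0,0,0,0,0,0.95]]' 60
python3 - <<'E'
from h import *
o=robot.get_obs();print(o["position"],o["ft_force"],o["moment"]); print(level())
E
```

```text
time: 19.88
position: [0.5512, -0.2636, 0.1283]
tool_rot: [1.0, -0.029, 0.0, -0.0]
ft_force: [-0.2, -0.7, 0.6]
grip_width: 0.0204
grip_force: 0.0
time: 20.25
position: [0.5512, -0.2635, 0.1282]
tool_rot: [1.0, -0.029, -0.0, -0.0]
ft_force: [-0.2, 0.1, 0.5]
grip_width: 0.0145
grip_force: 60.0
[ 0.5512 -0.2635  0.1282] [-0.1688  0.0654  0.5225] [ 0.0376 -0.0065  0.0165]
time: 20.75
position: [0.5522, -0.2643, 0.1602]
tool_rot: [1.0, -0.029, 0.002, 0.001]
ft_force: [0.5, -0.4, -4.5]
grip_width: 0.0146
grip_force: 60.0
[ 0.5522 -0.2643  0.1602] [ 0.454  -0.39   -4.5265] [-0.0293 -0.0219 -0.037 ]
[ 0.0023 -0.0036  0.    ]
```

Both lids came up (about 4.8 N). I'll lift them and carry them over the cooler.

```bash
python3 -m crank '[[0,0,-2,0,0,0,0.95],[0,0,-2.5,0,0,0,0.95],[0,0,-2.5,0,0,0,0.95],[0,0,-2,0,0,0,0.95],[0,0,0,0,0,0,0.95]]' 60
python3 - <<'E'
from h import *
togo([.5057,-.0126,.245]); print(level())
E
```

```text
time: 21.38
position: [0.5519, -0.2641, 0.25]
tool_rot: [1.0, -0.029, 0.002, 0.001]
ft_force: [0.4, 0.6, -4.7]
grip_width: 0.0146
grip_force: 60.0
at [ 0.5519 -0.2641  0.25  ] t 21.38 shift cm [ -6.0763 -24.8394   0.4159]
[ 0.0023 -0.0037 -0.    ]
```

```bash
python3 -m crank '[[-0.37,-1.5,0,0,0,0,0.95],[-0.61,-2.5,0,0,0,0,0.95],[-0.8,-3.3,0,0,0,0,0.95],[-0.83,-3.4,0,0,0,0,0.95],[-0.83,-3.4,0,0,0,0,0.95]]' 60
python3 -m crank '[[-0.83,-3.4,0,0,0,0,0.95],[-0.8,-3.3,0,0,0,0,0.95],[-0.61,-2.5,0,0,0,0,0.95],[-0.37,-1.5,0,0,0,0,0.95],[0,0,0,0,0,0,0.95]]' 60
python3 -m crank '[[0,0,0,0,0,0,0.95],[0,0,0,0,0,0,0.95]]' 60
python3 - <<'E'
from h import *
togo([.5057,-.0126,.2]); print(level()); shot("wrist","w8"); shot("scene","s8"); 
E
```

```text
time: 22.0
position: [0.5233, -0.1176, 0.2473]
tool_rot: [1.0, -0.029, -0.001, -0.001]
ft_force: [0.9, -0.1, -5.1]
grip_width: 0.0145
grip_force: 60.0
time: 22.62
position: [0.5042, -0.0109, 0.2479]
tool_rot: [1.0, -0.028, -0.001, -0.0]
ft_force: [0.4, -1.1, -4.4]
grip_width: 0.0146
grip_force: 60.0
time: 22.88
position: [0.5056, -0.0134, 0.2483]
tool_rot: [1.0, -0.03, 0.0, 0.0]
ft_force: [-0.1, 0.7, -5.3]
grip_width: 0.0144
grip_force: 60.0
at [ 0.5056 -0.0134  0.2483] t 22.88 shift cm [ 0.0057 -0.0805  4.8265]
[ 0.0003 -0.0005  0.    ]
```

```bash
python3 -m crank '[[0,-0.05,1.5,0,0,0,0.95],[0,0,1.5,0,0,0,0.95],[0,0,0.8,0,0,0,0.95],[0,0,0,0,0,0,0.95],[0,0,0,0,0,0,0.95]]' 60
python3 -m crank '[[0,0,0.4,0,0,0,0.95],[0,0,0.2,0,0,0,0.95],[0,0,0,0,0,0,0.95]]' 60
```

```text
time: 23.6
position: [0.5056, -0.0122, 0.2106]
tool_rot: [1.0, -0.029, 0.0, 0.0]
ft_force: [0.1, -0.9, -3.8]
grip_width: 0.0143
grip_force: 60.0
time: 23.98
position: [0.5051, -0.0119, 0.2041]
tool_rot: [1.0, -0.029, -0.0, -0.0]
ft_force: [-0.6, 0.4, -4.2]
grip_width: 0.0141
grip_force: 60.0
```

```bash
python3 -m crank '[[0,0,0.2,0,0,0,0.95],[0,0,0.1,0,0,0,0.95],[0,0,0,0,0,0,0.95]]' 60
python3 -m crank '[[0,0,0.1,0,0,0,0.95],[0,0,0,0,0,0,0.95]]' 60
python3 -m crank '[[0,0,0.1,0,0,0,0.95],[0,0,0,0,0,0,0.95]]' 60
```

```text
time: 24.35
position: [0.5052, -0.012, 0.2012]
tool_rot: [1.0, -0.029, -0.0, -0.0]
ft_force: [-0.3, -0.5, -4.5]
grip_width: 0.0146
grip_force: 60.0
time: 24.6
position: [0.5053, -0.012, 0.2003]
tool_rot: [1.0, -0.029, 0.0, 0.0]
ft_force: [0.0, -0.2, -4.7]
grip_width: 0.0144
grip_force: 60.0
time: 24.85
position: [0.5053, -0.012, 0.2002]
tool_rot: [1.0, -0.029, 0.0, 0.0]
ft_force: [-2.1, 0.9, 5.1]
grip_width: 0.0145
grip_force: 60.0
```

Contact came exactly at the predicted height (TCP 0.200, force −4.7 to +5 N). I'll release and check with the last picture.

```bash
python3 -m crank '[[0,0,0,0,0,0,0.7],[0,0,0,0,0,0,0.5],[0,0,0,0,0,0,0.15],[0,0,0,0,0,0,0.15],[0,0,0,0,0,0,0.15]]'
python3 - <<'E'
from h import *
togo([.5057,-.0126,.175],-1.626)
im,K,T=shot("scene","s9"); print(proj([.5057,-.0126,.15],K,T))
cv2.imwrite("pics/s9c.png",cv2.resize(im[100:270,160:380],None,fx=3.4,fy=3.4,interpolation=cv2.INTER_CUBIC))
E
```

```text
time: 25.48
position: [0.5052, -0.012, 0.1992]
tool_rot: [1.0, -0.029, -0.0, -0.0]
ft_force: [0.1, 0.7, 0.1]
grip_width: 0.0566
grip_force: 0.0
at [ 0.5052 -0.012   0.1992] t 25.48 shift cm [0.0491 0.0569 2.4157]
turn about tool z -0.0030423378897861397 q6 1.3838193582504879
[260.9124 176.5771]
```

View pics/s9c.png

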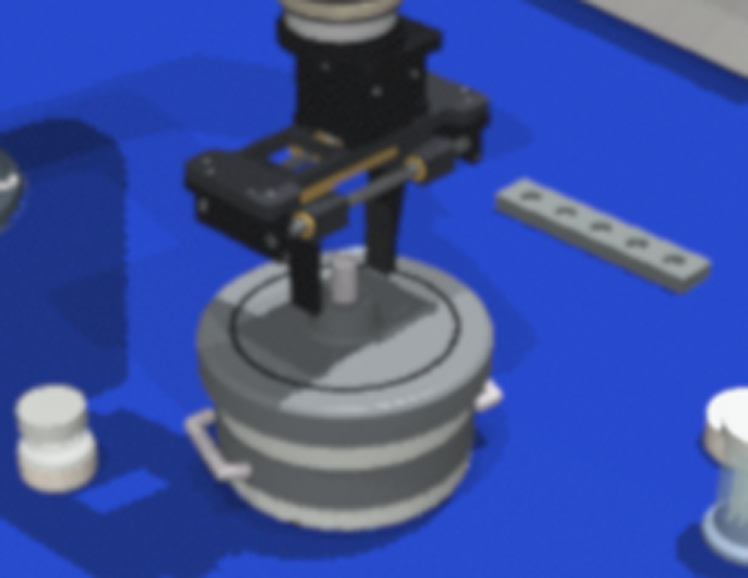

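The lids sit level on the cooler, with the post at crop (345,263), matching the predicted spot, and the rack is empty. I'll go straight down to the neck and grip it.

```bash
python3 -m crank '[[0,0,0,0,0,0,0.15],[0,0,0,0,0,0,0.15],[0,0,1.2,0,0,0,0.15],[0,0,1.1,0,0,0,0.15],[0,0,0,0,0,0,0.15]]' 20
python3 -m crank '[[0,0,0,0,0,0,0.35],[0,0,0,0,0,0,0.42],[0,0,0,0,0,0,0.6],[0,0,0,0,0,0,0.6],[0,0,0,0,0,0,0.6]]' 20
python3 -m crank '[[0,0,0,0,0,0,0.6],[0,0,0,0,0,0,0.6],[0,0,0,0,0,0,0.6]]' 40
python3 - <<'E'
from h import *
o=robot.get_obs();print(o["position"],o["ft_force"],o["moment"],level())
E
```

```text
time: 26.15
position: [0.5044, -0.0118, 0.1749]
tool_rot: [1.0, -0.029, -0.002, -0.0]
ft_force: [-0.4, -0.4, -0.6]
grip_width: 0.0743
grip_force: 0.0
time: 26.78
position: [0.5053, -0.012, 0.1765]
tool_rot: [1.0, -0.029, 0.0, 0.0]
ft_force: [-1.0, 0.7, 1.5]
grip_width: 0.0438
grip_force: 20.0
time: 27.15
position: [0.5053, -0.012, 0.1765]
tool_rot: [1.0, -0.029, 0.0, 0.0]
ft_force: [0.0, 0.6, 4.5]
grip_width: 0.044
grip_force: 40.0
[ 0.5053 -0.012   0.1765] [0.0383 0.6233 4.4681] [0.1596 0.1059 0.08  ] [ 0.0001 -0.0004  0.    ]
```

```bash
python3 -m crank '[[0,0,-0.3,0,0,0,0.6],[0,0,-0.5,0,0,0,0.6],[0,0,-0.7,0,0,0,0.6],[0,0,-0.5,0,0,0,0.6],[0,0,0,0,0,0,0.6]]'
python3 -m crank '[[0,0,-0.8,0,0,0,0.6],[0,0,-1,0,0,0,0.6],[0,0,-1,0,0,0,0.6],[0,0,-1,0,0,0,0.6],[0,0,-1,0,0,0,0.6]]'
python3 -m crank '[[0,0,-1,0,0,0,0.6],[0,0,-1,0,0,0,0.6],[0,0,-0.8,0,0,0,0.6],[0,0,-0.4,0,0,0,0.6],[0,0,0,0,0,0,0.6]]'
python3 -m crank '[[0,0,0,0,0,0,0.6],[0,0,0,0,0,0,0.6],[0,0,0,0,0,0,0.6]]'
python3 - <<'E'
from h import *
o=robot.get_obs();print(o["position"],o["ft_force"],o["moment"],level(),o["joint_velocities"])
a,K,T=load("s9"); im,_,_=shot("scene","s10"); 
# numeric check: clear disc/rim area where cooler mouth is, and post top position
for p in([.5057,-.0126,.15],[.5057,-.0126,.084],[.5057,-.0126,.184]): print(proj(p,K,T))
w,Kw,Tw=shot("wrist","w10")
E
```

```text
time: 27.78
position: [0.5055, -0.0121, 0.1968]
tool_rot: [1.0, -0.029, 0.001, 0.0]
ft_force: [0.2, -0.8, -2.7]
grip_width: 0.044
grip_force: 40.0
time: 28.4
position: [0.5052, -0.012, 0.2451]
tool_rot: [1.0, -0.029, 0.0, 0.0]
ft_force: [-0.6, -0.1, -2.6]
grip_width: 0.0438
grip_force: 40.0
time: 29.02
position: [0.5053, -0.012, 0.2765]
tool_rot: [1.0, -0.029, 0.0, 0.0]
ft_force: [-0.5, -0.0, -3.1]
grip_width: 0.0434
grip_force: 40.0
time: 29.4
position: [0.5051, -0.012, 0.276]
tool_rot: [1.0, -0.029, -0.0, -0.0]
ft_force: [0.3, -0.5, -3.1]
grip_width: 0.0435
grip_force: 40.0
[ 0.5051 -0.012   0.276 ] [ 0.317  -0.4823 -3.1293] [ 0.0187 -0.016  -0.0049] [-0.0001  0.0005 -0.    ] [-0.0017 -0.0004 -0.0011 -0.0012  0.0009 -0.0006]
[260.9124 176.5771]
[261.2721 202.2649]
[260.7172 162.6396]
```

The weight is now about 3 N (both lids were about 4.7 N), so only the outer lid is up. It is raised 100 mm, level and still, so I'll hand in.

```bash
python3 -c "
from rig import ticket
print(ticket.hand_in())"
```

```text
the job is handed in; nothing more can be done
None
```

I filled all six wells, seated the inner lid on the cooler, and handed in with the arm holding the outer lid level and still 10 cm up, about 29 s in. That only the outer lid came up is judged from the wrist force (about 3 N, against about 4.7 N for both lids); I did not check it in a picture.

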